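# Hold the damp box lid open at the index arm

### The job

Lift the plaster mould that weighs down the lid of the damp box and lay it flat on the round plaster bat beside the box. Then take the lid by its bar handle, swing it up to the angle that the index arm on the box's side shows, so that lid and arm are parallel, and keep holding it still there: finish while holding, do not let go. Leave the index arm as it is set, do not disturb the shell dish in the box and do not knock over the wooden stamp.

Things in the scene. Friction and masses are not known exactly. Their poses are not given: they have to be found in the camera images.
- damp_box: Open-topped plywood box, 160 (x) x 200 (y) x 100 mm high, walls 8 mm, fixed to the table. Origin: centre of its underside. Its x axis points to the hinge side (away from the robot), its z up; the lid's handle is on the -x side, the index arm on the +y side.
- mould: Loose plaster press mould, a flat block 59 (x) x 74 (y) x 27 mm high with hollows in its top, about 0.1 kg, lying on the middle of the shut lid (lid top is 112 mm above the table). Origin: centre of its underside; z up.
- bat: Round flat white plaster bat, 204 mm across, 15 mm thick, fixed on the table beside the box. Origin: centre of its underside. Behind the right-hand of the two places where box or bat may stand is a banding wheel, a raised disc about 0.20 m across centred at x 0.77, y 0.00, its top 0.11 m above the table: keep wide grippers clear of it.
- damp_lid: The box's wooden lid: a board 164 x 208 x 12 mm, about 0.35 kg, hinged along the box's far (+x) top edge. Origin on the hinge line, middle of the lid, 106 mm above the table and 80 mm along +x from the box's centre; its x axis lies in the board and points from the handle edge to the hinge. It swings freely from 0 (shut) to 1.3 rad and falls shut when let go.
- lid_handle (a point): Middle of the lid's handle, a round steel bar 10 mm thick and 100 mm long parallel to the hinge, 214 mm from the hinge line and level with the board, held by an arm at each end, with 45 mm clear between bar and lid edge. Its x axis is that of the lid. 106 mm above the table when the lid is shut; it moves on an arc about the hinge.
- lid_hinge (a point): Point of the lid on the hinge line, middle of the lid's width; its x axis is that of the lid, its y axis lies along the hinge line.
- index_tip (a point): Tip of the index arm, a dark steel pointer 110 mm long and 12 mm wide on the +y side of the box, turning stiffly about the lid's hinge line in front of a light toothed quadrant. Its x axis lies along the arm and points to the hinge. It stands at the angle to which the lid is to be raised.
- dish: Fragile shell-shaped clay dish, 78 x 108 x 42 mm, loose on the floor of the box under the lid. Origin: centre of its underside.
- stamp: Turned wooden stamp, 26 mm across and 54 mm high, standing loose on the table in front of the box and the bat. Origin: centre of its underside; z up.
- index_arm (a joint): Angle of the index arm above level, rad: 0 lies along the shut lid, grows as it points up. The lid is to be raised to the same angle.
Mind the look-alikes: they are no part of the job. There is more than one size of the stamp; the job needs the smaller.

How it is judged (in metres and radians):
On the way:
1. the mould lies flat on the bat, let go, with the lid still shut (horizontal distance between mould and bat below 0.075 m and z of mould in the frame of bat between 0.01 and 0.02 m and angle between mould's own z axis and vertical below 0.1 rad and contact force between mould and the fingers below 0.1 N and linear speed of mould below 0.03 m/s and angle between the x axis of damp_lid and the x axis of damp_box, either way round below 0.1 rad), for 0.2 s.
At the end, for the whole second after the job is handed in: The robot's fingers hold the lid still and parallel to the index arm within 0.09 rad (5 degrees), nothing else props it; the mould lies flat and at rest on the bat, its centre within 75 mm of the bat's centre (angle between the x axis of damp_lid and the x axis of index_tip, either way round below 0.09 rad and angular speed of damp_lid below 0.05 rad/s and contact force between damp_lid and the fingers above 0.5 N and contact force between damp_lid and mould below 0.1 N and contact force between damp_lid and stamp below 0.1 N and contact force between damp_lid and dish below 0.1 N and horizontal distance between mould and bat below 0.075 m and z of mould in the frame of bat between 0.01 and 0.02 m and angle between mould's own z axis and vertical below 0.1 rad and linear speed of mould below 0.03 m/s); the arm keeps its last pose, push and grip.
It fails at once if the index arm is moved off its setting (its tip shifts by over 10 mm) (distance of index_tip from where it was at the start of the episode above 0.01 m).
It fails at once if the shell dish in the box is shifted by over 20 mm (distance of dish from where it was at the start of the episode above 0.02 m).
It fails at once if the stamp is knocked over (angle between stamp's own z axis and vertical above 0.5 rad).
It also fails if it takes over 54 s, if anything falls off the work surface, if the arm or the gripper's body presses on something with over 40 N, if the wrist force passes 120 N, or if a joint passes its speed limit or range.

### The arm

A 6-joint arm with a two-finger parallel gripper is mounted at the origin on a cart in front of the work surface, level with it; the furniture and walls round the work are solid. World frame = base frame: x ahead of the robot, y to its left, z up, the work surface at z = 0. Lengths are in m, angles in degrees, forces in N, time in s.
With the tool pointing down it reaches from about 0.4 to 0.925 m from the base axis. Payload 12.5 kg.
Tool frame: the origin (TCP) lies midway between the tips of the shut fingers; the grasp point (between the pads) lies 19 mm behind it; z points along the fingers, y is the line along which they close (so a half turn about z gives the same grasp; the last joint's range is limited). The gripper opens to 95 mm and grips with 3 to 60 N. Pads are 20 mm wide; open, the fingers measure 119 mm over their backs; the gripper's body (75 mm by 180 mm) begins 59 mm behind the grasp point.
Start: joints at [70.153, 28.126, 89.318, -0, 62.55, -6.05], TCP at [0.149, 0.607, 0.215] pointing down, gripper open.
Joint ranges: [-177.58, 177.58], [-47.91, 125.51], [2.72, 160], [-65.01, 245.01], [3.68, 167.84], [-153.87, 153.87]. Speed limits (degrees/s): [127.2, 127.2, 159.86, 180, 180, 180].

### API

Orientations are given as a 3x3 rotation matrix whose columns are the frame's x, y, z axes.
In Python, from plant import r, imaging, order, nets gives the robot as it stands.
- The arm moves only by the tool apply_moves, never from a script. Its argument "series" is a list of rows, each a list of 3 entries, a list of its own where there are three numbers: the turn, a rotation vector about the tool's x, y, z in units of pi rad (1.0 is pi rad), then the shift along the tool's x, y, z in units of 0.6 m (1.0 is 0.6 m), then the opening, from 0 (shut) to 1 (fully open). A call has exactly 5 rows; each row is the pose to reach, as a shift and turn from the pose commanded when the call began, along the tool's axes at that moment, turning the shorter way round; what a row does not reach only later rows make up. A row lasts 1/10 s, in which the tool goes at most 50 mm and 8.59 degrees, less where a joint would pass 70% of its speed; a pose out of reach is approached as far as the arm can. A call with a number of a shift or a turn outside -1 to 1 is refused whole. A call with a gripper value outside its range is refused whole. The fingers move at their own pace and stop on an object; "newtons" is the grip in N (left out, the last holds). Time passes only in rows, so rows that repeat a pose let the fingers close, or fill a call up. It gives the time, the measured TCP pose, the force, the opening and the grip force at its end, in the units of the state.
- r.state(): the state, without advancing time (a new reading comes with each control period).
- imaging.get_image(name): name is "scene" or "top"; returns a dict with "image" (480x640x3 uint8, red, green, blue), "fx", "fy", "cx", "cy" (pixels), "k1" (the pictures are not rectified: a ray, as slopes to the right and down, at radius r is drawn at 1 + k1 r^2 times it, then the intrinsics apply), "R" (3x3) and "t" (3): a world point X has camera coordinates R X + t. Camera axes: x right, y down, z forward; pixel columns grow to the right and rows downward; lengths in m; the calibration is good to about 2 mm. A picture is of the moment at which its call begins. There is no depth.
- order.sign_off(): hands the job in; it is judged then, once.
Trained networks look in a picture, given as the dict that the camera call returned (one of the last four; its "shot" number tells which), for a name from the list of things; names that differ only in an ending like _2 or _b are one class to them, and where a whole thing is asked for, a point or a joint stands for the part that bears it (a point fixed in the world has none). Each returns a list of dicts, best first, with "confidence" (0 to 1); they miss things now and then, are a little off and sometimes report something else, mostly with a low value. They report only what shows in the picture. A call takes as long as a camera call. They do not tell look-alikes from the thing itself.
- nets.boxes_of(label, picture): "bbox" ([left, top, right, bottom] in pixels, round what is visible of it).
The state is a dict: "clock": time; "q": joint angles; "joint_vel": joint speeds; "joint_torque": joint torques, N m; "position": TCP position; "tool_rot": TCP orientation; "contact_force": force on the tool from outside, world axes, zero at the start; "ft_torque": the same for the moment, N m; "width": opening from 0.0 (shut) to 1.0 (fully open); "grasp_force": force on a finger pad.
Only numpy, scipy, OpenCV 4.12 (cv2) and the standard library are available. Lean on these libraries where they do the work, as an engineer would, in place of code of your own. Each camera call takes 0.05 s, during which the arm holds its last target. There are 200 camera calls.

## Working session

There is one attempt and no reset: what is moved stays moved. The work goes in short steps, Python scripts to look and compute and a tool call to move; the robot and the scene stay as the last step left them, time stands still between calls to the robot, and variables do not carry over. Pictures are saved under pics/ and viewed, at most 10 in all, crops included, and the job is handed in when it is done.

Besides the shell and the picture viewer there is one more tool, called by a JSON object that holds its "name" and its "arguments". apply_moves: Moves the arm, as the interface text tells. Its arguments: {"type":"object","properties":{"series":{"type":"array"},"newtons":{"type":"number"}},"required":["series"]}

```bash
mkdir -p pics; ls; python3 - <<'E'
from plant import r, imaging, order, nets
import cv2,json
print(r.state())
for n in("scene","top"):
    p=imaging.get_image(n); cv2.imwrite(f"pics/{n}0.png",cv2.cvtColor(p["image"],cv2.COLOR_RGB2BGR))
    print(n,{k:(v.tolist() if hasattr(v,'tolist') else v) for k,v in p.items() if k!="image"})
    for l in("damp_box","mould","bat","damp_lid","lid_handle","index_tip","stamp"):
        print(l,[([round(x) for x in d["bbox"]],round(d["confidence"],2)) for d in nets.boxes_of(l,p)])
E
```

```text
pics
{'clock': 0.0, 'q': array([ 7.01564402e+01,  2.81640449e+01,  8.93490924e+01, -7.73059988e-04,
        6.25515260e+01, -6.05041118e+00]), 'joint_vel': array([ 0.14544064, -0.00797112, -0.05596044,  0.0245084 ,  0.05475333,
        0.07143062]), 'joint_torque': array([-1.17532083e-03, -6.12655878e+01, -2.58166677e+01,  6.91979821e-02,
        4.84183151e-02, -1.49339239e-04]), 'position': array([0.14890778, 0.60674892, 0.21406908]), 'tool_rot': array([[-9.71164261e-01,  2.38411073e-01, -3.71840341e-04],
       [ 2.38411339e-01,  9.71163682e-01, -1.06564078e-03],
       [ 1.07057274e-04, -1.12356319e-03, -9.99999363e-01]]), 'contact_force': array([ 0.31209749,  0.25992449, -0.47201403]), 'ft_torque': array([-0.00938824,  0.0085406 ,  0.05917857]), 'grasp_force': 0.0, 'width': 0.9993929748353818}
scene {'fx': 466.6652382328267, 'fy': 466.6652382328267, 'cx': 321.32802874706283, 'cy': 232.58658465756437, 'k1': -0.04626077809090599, 'R': [[0.8131070922677824, -0.5816598772522442, 0.022992253015654496], [-0.31986995048875383, -0.4794515072510093, -0.8171961006815057], [0.4863538539768
[... 539 characters left out ...]
13822, 'cx': 324.7564427475137, 'cy': 227.1970282628375, 'k1': -0.05666108938418343, 'R': [[-0.028555315083863542, -0.9995465284298523, 0.009556750718336686], [-0.9899544896880773, 0.026954272556490605, -0.13879328347354938], [0.13847274940175014, -0.01342403422155837, -0.9902752612169702]], 't': [0.2731756751621264, 0.5118357387794994, 1.2618632089146182], 'shot': 2}
damp_box [([200, 154, 324, 270], 0.76), ([358, 162, 448, 261], 0.72)]
mould [([246, 177, 289, 216], 0.8)]
bat [([358, 160, 451, 260], 0.96)]
damp_lid [([213, 156, 326, 274], 0.77)]
lid_handle [([213, 157, 320, 274], 0.8)]
index_tip [([204, 152, 212, 182], 0.43)]
stamp [([382, 311, 400, 326], 0.86), ([342, 253, 356, 264], 0.61)]
```

```bash
python3 - <<'E'
import cv2
a=cv2.imread("pics/scene0.png")[110:380,200:500]; cv2.imwrite("pics/s1.png",cv2.resize(a,(660,594),interpolation=2))
a=cv2.imread("pics/top0.png")[120:340,180:470]; cv2.imwrite("pics/t1.png",cv2.resize(a,(790,599),interpolation=2))
E
```

```text
(no output)
```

View pics/s1.png

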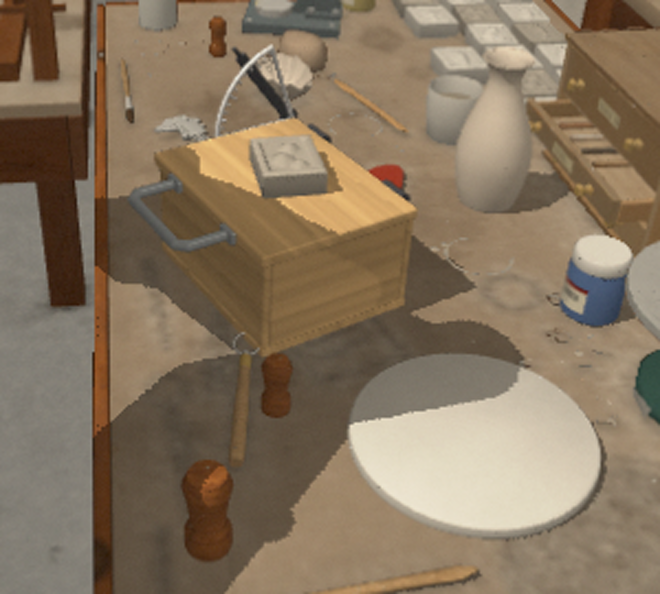

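View pics/t1.png

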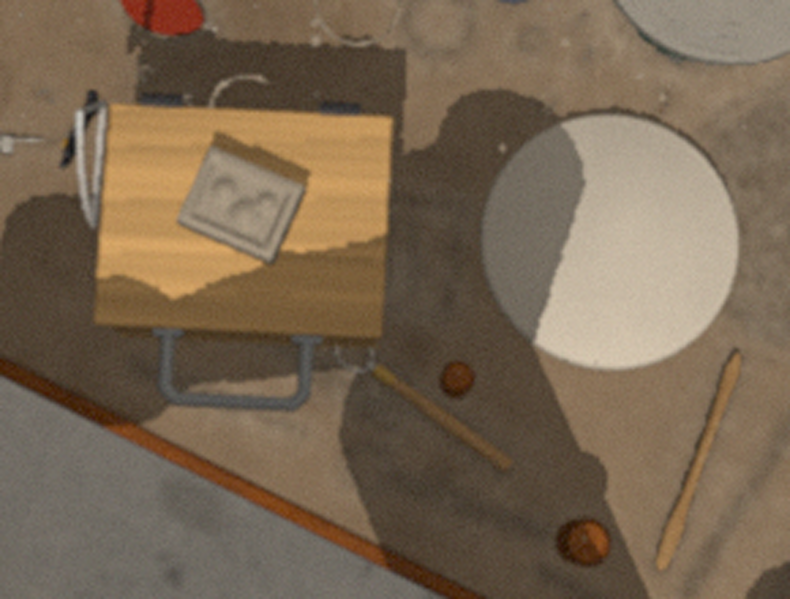

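The scene view shows the box with the mould turned on the lid, the bar handle on the near side, the dark index arm behind (tip ≈(308,132), hinge end ≈(347,171) in full pixels), the bat on the right and two stamps in front. In the top view the index arm runs from about (215,154) to its tip near (204.5,180).

```bash
cat > h.py <<'E'
import numpy as np, cv2
from scipy.optimize import least_squares
def ray(p,uv):
    K=np.array([[p["fx"],0,p["cx"]],[0,p["fy"],p["cy"]],[0,0,1]]);uv=np.array(uv,float).reshape(-1,1,2)
    n=cv2.undistortPoints(uv,K,np.array([p["k1"],0,0,0.]))[:,0]
    R=np.array(p["R"]);t=np.array(p["t"])
    return -R.T@t,np.c_[n,np.ones(len(n))]@R
def atz(p,uv,z):
    c,d=ray(p,uv);return c+d*((z-c[2])/d[:,2:])
def proj(p,X):
    K=np.array([[p["fx"],0,p["cx"]],[0,p["fy"],p["cy"]],[0,0,1]])
    return cv2.projectPoints(np.array(X,float).reshape(-1,1,3),cv2.Rodrigues(np.array(p["R"]))[0],np.array(p["t"]),K,np.array([p["k1"],0,0,0.]))[0][:,0]
E
python3 - <<'E'
from h import *
from plant import imaging
np.set_printoptions(precision=4,suppress=True)
T=imaging.get_image("top");S=imaging.get_image("scene")
tc=lambda a:np.array(a)/2.7235+[180,120]; sc=lambda a:np.array(a)/2.2+[200,110]
L=atz(T,tc([(105,103),(392,116),(380,338),(97,325)]),.112);print("lid",L[:,:2],L.mean(0)[:2],np.linalg.norm(L-np.roll(L,1,0),axis=1))
H=atz(T,tc([(165,399),(302,405)]),.106);print("handle",H[:,:2],H.mean(0)[:2])
M=atz(T,tc([(213,146),(306,180),(272,262),(178,221)]),.139);print("mould",M.mean(0)[:2],np.linalg.norm(M-np.roll(M,1,0),axis=1),np.degrees(np.arctan2(*(M[0]-M[3])[[1,0]])),np.degrees(np.arctan2(*(M[0]-M[1])[[1,0]])))
M=atz(S,sc([(250,145),(313,136),(327,178),(258,188)]),.139);print("mould S",M.mean(0)[:2])
L2=atz(S,sc([(288,122),(415,213),(267,258),(155,157)]),.112);print("lid S",L2[:,:2],L2.mean(0)[:2])
B=atz(T,tc([(610,112),(610,370),(482,240),(739,240)]),.015);print("bat",B[:,:2]); 
print("batS",atz(S,sc([(475,443)]),.015)[:,:2])
print("stamp",atz(T,tc([(457,380),(583,542)]),.05)[:,:2])
# yaw/centre of the lid
ex=L[[0,1]].mean(0)-L[[2,3]].mean(0);yaw=np.arctan2(ex[1],ex[0]);ey=L[[0,3]].mean(0)-L[[1,2]].mean(0);yaw2=np.arctan2(-ey[0],ey[1]);h=H[0]-H[1];print("yaw",np.degrees([yaw,yaw2,np.arctan2(-h[0],h[1])]))
y=(yaw+2*yaw2)/3;x=np.array([np.cos(y),np.sin(y),0]);yy=np.array([-x[1],x[0],0])
bc=H.mean(0)+x*.134; bc2=L.mean(0)+x*.0; print("box c",bc,bc2)
hg=L[:2].mean(0)-.0*x; hg[2]=.106
hg=np.r_[((bc+bc2)/2)[:2],.106]+.08*x;print("hinge",hg)
for off in(.108,.115,.122,.13):
  f=lambda v:hg+yy*off+.110*(-np.cos(v)*x+np.sin(v)*np.array([0,0,1]))
  for a in (.7,.8,.9,1.0,1.1):print(off,a,proj(T,f(a))[0],proj(S,f(a))[0])
E
```

```text
lid [[0.6535 0.4671]
 [0.638  0.2578]
 [0.4754 0.271 ]
 [0.4903 0.4735]] [0.5643 0.3673] [0.1633 0.2099 0.1632 0.2031]
handle [[0.4364 0.426 ]
 [0.4294 0.3281]] [0.4329 0.377 ]
mould [0.5717 0.3659] [0.0592 0.0707 0.0634 0.0728] -25.41886107897671 68.04005671764031
mould S [0.5608 0.3495]
lid S [[0.6397 0.4531]
 [0.6295 0.2497]
 [0.4789 0.2653]
 [0.4889 0.4639]] [0.5592 0.358 ]
bat [[ 0.6609  0.084 ]
 [ 0.4565  0.0935]
 [ 0.561   0.1889]
 [ 0.5557 -0.0126]]
batS [[0.5496 0.0758]]
stamp [[0.4491 0.2138]
 [0.3259 0.1243]]
yaw [-3.4428 -4.213  -4.0644]
box c [0.5666 0.3678 0.106 ] [0.5643 0.3673 0.112 ]
hinge [0.6452 0.3621 0.106 ]
0.108 0.7 [208.6372 193.4787] [298.9501 142.3814]
0.108 0.8 [208.1522 188.6802] [302.0074 138.1765]
0.108 0.9 [207.7656 183.5072] [305.383  134.2398]
0.108 1.0 [207.484  178.0184] [309.0353 130.6204]
0.108 1.1 [207.3124 172.2791] [312.9189 127.3627]
0.115 0.7 [204.9035 193.3271] [297.3464 141.1877]
0.115 0.8 [204.3965 188.5283] [300.3868 137.002 ]
0.115 0.9 [203.9905 183.355 ] [303.7451 133.0841]
0.115 1.0 [203.6924 177.8662] [307.3802 129.4828]
0.115 1.1 [203.5077 172.1271] [311.2467 126.2422]
0.122 0.7 [201.1711 193.1756] [295.7584 140.0058]
0.122 0.8 [200.6421 188.3765] [298.7821 135.8391]
0.122 0.9 [200.2168 183.2031] [302.1233 131.9399]
0.122 1.0 [199.9023 177.7143] [305.7413 128.3565]
0.122 1.1 [199.7044 171.9754] [309.5908 125.1329]
0.13 0.7 [196.9073 193.0028] [293.9625 138.6693]
0.13 0.8 [196.3531 188.2033] [296.9672 134.5241]
0.13 0.9 [195.9057 183.0298] [300.2892 130.646 ]
0.13 1.0 [195.5725 177.541 ] [303.8877 127.0829]
0.13 1.1 [195.3595 171.8023] [307.7181 123.8785]
```

```bash
python3 - <<'E'
import cv2,numpy as np
a=cv2.imread("pics/scene0.png")[120:185,290:365]; a=cv2.resize(a,(520,450),interpolation=2)
b=cv2.imread("pics/top0.png")[145:200,195:230]; b=cv2.resize(b,(280,450),interpolation=2)
cv2.imwrite("pics/i1.png",np.hstack([a,b]))
E
```

```text
(no output)
```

View pics/i1.png

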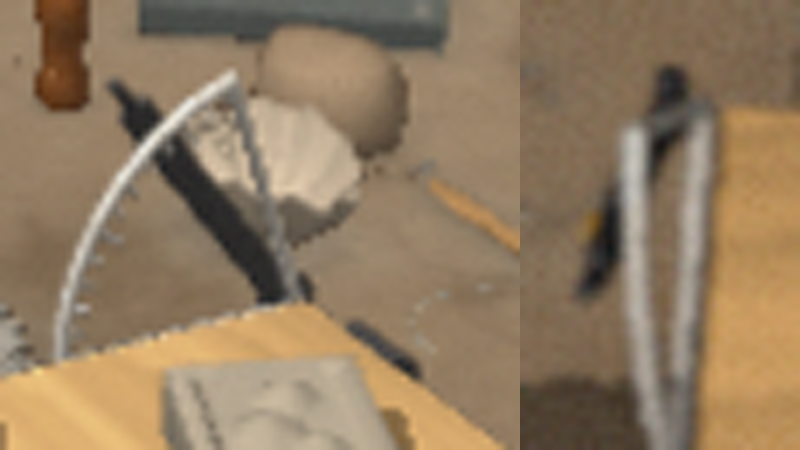

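The zoom shows the index tip at about (306.6,132.3) in the scene picture and (203,181) in the top picture, which gives an arm angle of about 0.95 rad. I'll check that against the lid later. Next is the mould, gripped across its 59 mm side, with the tool's y axis at -23°.

```bash
cat > go.py <<'E'
import sys,numpy as np
from plant import r
from scipy.spatial.transform import Rotation as Ro
x,y,z,yaw=map(float,sys.argv[1:5])
s=r.state();R=np.array(s["tool_rot"]);p=np.array(s["position"])
c,n=np.cos(np.radians(yaw)),np.sin(np.radians(yaw))
Y=np.array([c,n,0]);Z=np.array([0,0,-1.]);G=np.c_[np.cross(Y,Z),Y,Z]
print("turn",(Ro.from_matrix(R.T@G).as_rotvec()/np.pi).round(4),"shift",(R.T@(np.array([x,y,z])-p)/.6).round(4),"pos",p.round(4),"w",round(s["width"],3),"F",s["contact_force"].round(1),"g",round(s["grasp_force"],1),"t",s["clock"])
E
python3 go.py .572 .366 .23 -23
```

```text
turn [ 0.     -0.      0.5511] shift [-0.7804 -0.222  -0.0256] pos [0.149  0.607  0.2147] w 0.998 F [-0.  -0.1 -0.2] g 0.0 t 0.9
```

{"name": "apply_moves", "arguments": {"series": [[[0, 0, 0.55], [-0.78, -0.222, -0.026], 1], [[0, 0, 0.55], [-0.78, -0.222, -0.026], 1], [[0, 0, 0.55], [-0.78, -0.222, -0.026], 1], [[0, 0, 0.55], [-0.78, -0.222, -0.026], 1], [[0, 0, 0.55], [-0.78, -0.222, -0.026], 1]], "newtons": 20}}

```text
clock: 1.4
position: [0.3677, 0.4821, 0.2229]
tool_rot: [[-0.543, 0.84, 0.0], [0.84, 0.543, 0.0], [0.0, 0.0, -1.0]]
contact_force: [0.5, 1.6, 0.5]
width: 1.001
grasp_force: 0.0
```

```bash
python3 go.py .572 .366 .23 -23
```

```text
turn [ 1.000e-04 -1.000e-04  3.105e-01] shift [-0.3473  0.181  -0.0118] pos [0.3677 0.4821 0.2229] w 1.001 F [0.5 1.6 0.5] g 0.0 t 1.4
```

{"name": "apply_moves", "arguments": {"series": [[[0, 0, 0.31], [-0.347, 0.181, -0.012], 1], [[0, 0, 0.31], [-0.347, 0.181, -0.012], 1], [[0, 0, 0.31], [-0.347, 0.181, -0.012], 1], [[0, 0, 0.31], [-0.347, 0.181, -0.012], 1], [[0, 0, 0.31], [-0.347, 0.181, -0.012], 1]]}}

```text
clock: 1.9
position: [0.5736, 0.3666, 0.2298]
tool_rot: [[0.177, 0.984, 0.0], [0.984, -0.177, 0.0], [0.0, 0.0, -1.0]]
contact_force: [-0.1, 0.1, -0.4]
width: 1.0
grasp_force: 0.0
```

```bash
python3 go.py .571 .366 .117 -23
```

```text
turn [ 0.0001 -0.      0.0712] shift [-0.0017 -0.0041  0.1881] pos [0.5736 0.3666 0.2298] w 1.0 F [-0.1  0.1 -0.4] g 0.0 t 1.9
```

{"name": "apply_moves", "arguments": {"series": [[[0, 0, 0.071], [-0.002, -0.004, 0.02], 1], [[0, 0, 0.071], [-0.002, -0.004, 0.06], 1], [[0, 0, 0.071], [-0.002, -0.004, 0.1], 1], [[0, 0, 0.071], [-0.002, -0.004, 0.13], 1], [[0, 0, 0.071], [-0.002, -0.004, 0.13], 1]]}}

```text
clock: 2.4
position: [0.5675, 0.3673, 0.1493]
tool_rot: [[0.383, 0.924, -0.004], [0.924, -0.383, -0.002], [-0.003, -0.003, -1.0]]
contact_force: [-0.0, 0.1, 0.7]
width: 1.001
grasp_force: 0.0
```

```bash
python3 go.py .571 .366 .117 -23; python3 - <<'E'
from plant import imaging
import cv2,numpy as np
a=imaging.get_image("scene")["image"][110:260,230:430]; b=imaging.get_image("top")["image"][130:280,190:340]
c=np.hstack([cv2.resize(a,(456,342),interpolation=2),cv2.resize(b,(342,342),interpolation=2)]);cv2.imwrite("pics/m1.png",c[...,::-1])
E
```

```text
turn [-0.0009  0.001   0.0027] shift [0.0004 0.0063 0.0538] pos [0.5675 0.3673 0.1493] w 1.001 F [-0.   0.1  0.7] g 0.0 t 2.4
```

View pics/m1.png

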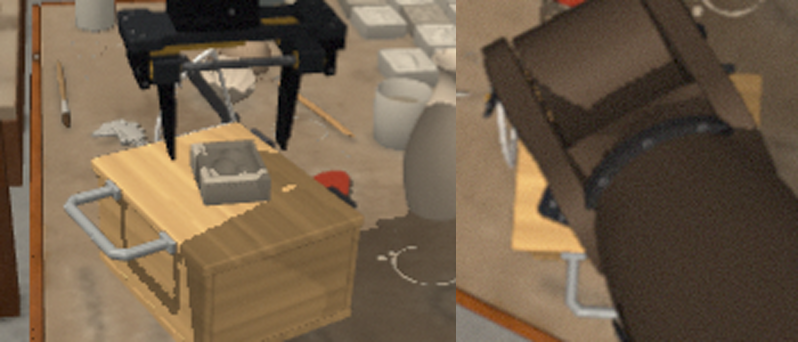

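The mould, centred near (228,157) in this crop, sits midway between the fingertips at (170,155) and (285,145). I'll go down.

{"name": "apply_moves", "arguments": {"series": [[[0, 0, 0.003], [0, 0.006, 0.025], 1], [[0, 0, 0.003], [0, 0.006, 0.053], 1], [[0, 0, 0.003], [0, 0.006, 0.053], 1], [[0, 0, 0.003], [0, 0.006, 0.053], 0.5], [[0, 0, 0.003], [0, 0.006, 0.053], 0.5]]}}

```text
clock: 3.0
position: [0.5722, 0.3667, 0.121]
tool_rot: [[0.392, 0.92, 0.001], [0.92, -0.392, 0.001], [0.001, 0.001, -1.0]]
contact_force: [0.6, -0.1, -0.9]
width: 0.881
grasp_force: 0.0
```

{"name": "apply_moves", "arguments": {"series": [[[0, 0, 0], [0, 0, 0], 0.5], [[0, 0, 0], [0, 0, 0], 0.5], [[0, 0, 0], [0, 0, 0], 0.5], [[0, 0, 0], [0, 0, 0], 0.5], [[0, 0, 0], [0, 0, 0], 0.5]]}}

```text
clock: 3.5
position: [0.5719, 0.3665, 0.1204]
tool_rot: [[0.392, 0.92, 0.0], [0.92, -0.392, 0.0], [0.0, 0.0, -1.0]]
contact_force: [-0.9, -0.5, 2.9]
width: 0.619
grasp_force: 19.8
```

{"name": "apply_moves", "arguments": {"series": [[[0, 0, 0], [0, 0, -0.03], 0.5], [[0, 0, 0], [0, 0, -0.08], 0.5], [[0, 0, 0], [0, 0, -0.13], 0.5], [[0, 0, 0], [0, 0, -0.15], 0.5], [[0, 0, 0], [0, 0, -0.15], 0.5]]}}

```text
clock: 4.0
position: [0.5722, 0.3667, 0.2114]
tool_rot: [[0.392, 0.92, 0.002], [0.92, -0.392, 0.001], [0.002, 0.002, -1.0]]
contact_force: [0.8, 0.9, -1.6]
width: 0.623
grasp_force: 19.8
```

```bash
python3 go.py .556 .09 .20 -23
```

```text
turn [ 0.0005 -0.0007 -0.0003] shift [-0.4349  0.1558  0.0183] pos [0.5722 0.3667 0.2114] w 0.623 F [ 0.8  0.9 -1.6] g 19.8 t 4.0
```

{"name": "apply_moves", "arguments": {"series": [[[0, 0, 0], [-0.06, 0.022, 0], 0.5], [[0, 0, 0], [-0.13, 0.047, 0], 0.5], [[0, 0, 0], [-0.2, 0.072, 0], 0.5], [[0, 0, 0], [-0.27, 0.097, 0], 0.5], [[0, 0, 0], [-0.33, 0.118, 0], 0.5]]}}

```text
clock: 4.5
position: [0.5583, 0.1544, 0.2082]
tool_rot: [[0.392, 0.92, -0.003], [0.92, -0.392, -0.0], [-0.001, -0.002, -1.0]]
contact_force: [1.2, -0.4, -0.5]
width: 0.622
grasp_force: 19.8
```

{"name": "apply_moves", "arguments": {"series": [[[0, 0, 0], [-0.05, 0.018, 0.03], 0.5], [[0, 0, 0], [-0.08, 0.03, 0.08], 0.5], [[0, 0, 0], [-0.1, 0.037, 0.14], 0.5], [[0, 0, 0], [-0.104, 0.038, 0.18], 0.5], [[0, 0, 0], [-0.104, 0.038, 0.21], 0.5]]}}

```text
clock: 5.0
position: [0.5543, 0.0894, 0.0808]
tool_rot: [[0.393, 0.92, -0.004], [0.92, -0.393, -0.0], [-0.002, -0.004, -1.0]]
contact_force: [0.0, -0.1, -0.7]
width: 0.62
grasp_force: 19.8
```

```bash
python3 go.py .556 .09 .024 -23;python3 - <<'E'
from plant import imaging
import cv2,numpy as np
a=imaging.get_image("scene")["image"][210:390,330:510]
c=cv2.resize(a,(450,450),interpolation=2);cv2.imwrite("pics/m2.png",c[...,::-1])
E
```

```text
turn [-0.0012  0.0006 -0.0007] shift [0.0023 0.0025 0.0946] pos [0.5543 0.0894 0.0808] w 0.62 F [ 0.  -0.1 -0.7] g 19.8 t 5.0
```

View pics/m2.png

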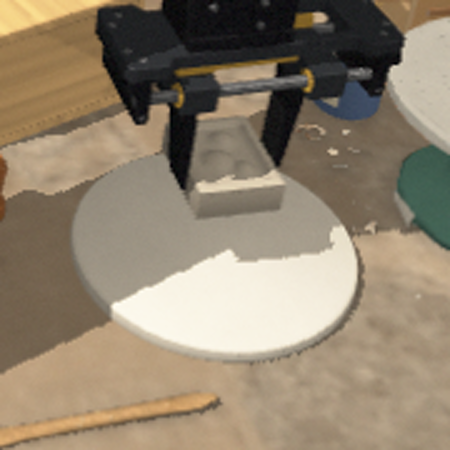

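The mould hangs level over the bat at about (235,170) and will land near the bat's centre. I'll lower it.

{"name": "apply_moves", "arguments": {"series": [[[0, 0, 0], [0.002, 0.002, 0.035], 0.5], [[0, 0, 0], [0.002, 0.002, 0.07], 0.5], [[0, 0, 0], [0.002, 0.002, 0.085], 0.5], [[0, 0, 0], [0.002, 0.002, 0.09], 0.5], [[0, 0, 0], [0.002, 0.002, 0.09], 0.5]]}}

```text
clock: 5.55
position: [0.5574, 0.0909, 0.03]
tool_rot: [[0.392, 0.92, -0.0], [0.92, -0.392, 0.0], [-0.0, -0.0, -1.0]]
contact_force: [0.1, -0.1, 0.1]
width: 0.621
grasp_force: 19.8
```

{"name": "apply_moves", "arguments": {"series": [[[0, 0, 0], [0, 0, 0.005], 0.5], [[0, 0, 0], [0, 0, 0.009], 0.5], [[0, 0, 0], [0, 0, 0.01], 0.5], [[0, 0, 0], [0, 0, 0.01], 0.5], [[0, 0, 0], [0, 0, 0.01], 0.5]]}}

```text
clock: 6.05
position: [0.5576, 0.0909, 0.0242]
tool_rot: [[0.392, 0.92, 0.0], [0.92, -0.392, 0.0], [0.0, 0.0, -1.0]]
contact_force: [1.2, -0.3, -1.6]
width: 0.62
grasp_force: 19.8
```

{"name": "apply_moves", "arguments": {"series": [[[0, 0, 0], [0, 0, 0.001], 0.5], [[0, 0, 0], [0, 0, 0.002], 0.5], [[0, 0, 0], [0, 0, 0.002], 0.5], [[0, 0, 0], [0, 0, 0.002], 0.5], [[0, 0, 0], [0, 0, 0.002], 0.5]]}}

```text
clock: 6.55
position: [0.5576, 0.0908, 0.0232]
tool_rot: [[0.392, 0.92, 0.0], [0.92, -0.392, 0.0], [0.0, 0.0, -1.0]]
contact_force: [-1.6, -1.2, 5.6]
width: 0.622
grasp_force: 19.9
```

Contact at z = 0.0232, as expected. Releasing.

{"name": "apply_moves", "arguments": {"series": [[[0, 0, 0], [0, 0, 0], 1], [[0, 0, 0], [0, 0, 0], 1], [[0, 0, 0], [0, 0, 0], 1], [[0, 0, 0], [0, 0, 0], 1], [[0, 0, 0], [0, 0, 0], 1]]}}

```text
clock: 7.05
position: [0.5575, 0.0909, 0.0227]
tool_rot: [[0.392, 0.92, -0.0], [0.92, -0.392, 0.0], [0.0, -0.0, -1.0]]
contact_force: [-0.2, -0.2, 0.2]
width: 0.971
grasp_force: 0.0
```

{"name": "apply_moves", "arguments": {"series": [[[0, 0, 0], [0, 0, -0.02], 1], [[0, 0, 0], [0, 0, -0.08], 1], [[0, 0, 0], [0, 0, -0.16], 1], [[0, 0, 0], [0, 0, -0.24], 1], [[0, 0, 0], [0, 0, -0.32], 1]]}}

```text
clock: 7.55
position: [0.557, 0.0908, 0.2178]
tool_rot: [[0.392, 0.92, 0.001], [0.92, -0.392, 0.0], [0.0, 0.0, -1.0]]
contact_force: [0.7, 0.9, 0.4]
width: 0.998
grasp_force: 0.0
```

```bash
python3 go.py .433 .377 .24 -4
```

```text
turn [ 1.000e-04 -1.000e-04 -1.059e-01] shift [ 0.3579 -0.3769 -0.0371] pos [0.557  0.0908 0.2178] w 0.998 F [0.7 0.9 0.4] g 0.0 t 7.55
```

{"name": "apply_moves", "arguments": {"series": [[[0, 0, -0.106], [0.358, -0.377, -0.037], 0.47], [[0, 0, -0.106], [0.358, -0.377, -0.037], 0.47], [[0, 0, -0.106], [0.358, -0.377, -0.037], 0.47], [[0, 0, -0.106], [0.358, -0.377, -0.037], 0.47], [[0, 0, -0.106], [0.358, -0.377, -0.037], 0.47]]}}

```text
clock: 8.05
position: [0.4572, 0.3212, 0.2339]
tool_rot: [[0.07, 0.998, 0.001], [0.998, -0.07, 0.001], [0.001, 0.001, -1.0]]
contact_force: [0.8, 0.1, -1.1]
width: 0.638
grasp_force: 0.0
```

```bash
python3 go.py .433 .377 .16 -4
```

```text
turn [ 0.0003 -0.0002  0.0001] shift [ 0.0898 -0.0468  0.1232] pos [0.4572 0.3212 0.2339] w 0.638 F [ 0.8  0.1 -1.1] g 0.0 t 8.05
```

{"name": "apply_moves", "arguments": {"series": [[[0, 0, 0], [0.07, -0.036, 0.01], 0.47], [[0, 0, 0], [0.09, -0.047, 0.05], 0.47], [[0, 0, 0], [0.09, -0.047, 0.1], 0.47], [[0, 0, 0], [0.09, -0.047, 0.143], 0.47], [[0, 0, 0], [0.09, -0.047, 0.143], 0.47]]}}

```text
clock: 8.55
position: [0.4326, 0.3748, 0.1448]
tool_rot: [[0.069, 0.998, -0.004], [0.998, -0.069, -0.003], [-0.003, -0.004, -1.0]]
contact_force: [0.1, -0.1, 0.8]
width: 0.472
grasp_force: 0.0
```

```bash
python3 go.py .433 .377 .087 -4; python3 - <<'E'
from plant import imaging,nets
from h import *
S=imaging.get_image("scene");T=imaging.get_image("top")
a=S["image"][130:280,230:430]; b=T["image"][150:350,200:480]
c=np.hstack([cv2.resize(a,(400,300),interpolation=2),cv2.resize(b,(400,300),interpolation=2)]);cv2.imwrite("pics/h1.png",c[...,::-1])
E
```

```text
turn [-0.0012  0.0009  0.0003] shift [0.0039 0.0007 0.0964] pos [0.4326 0.3748 0.1448] w 0.472 F [ 0.1 -0.1  0.8] g 0.0 t 8.55
```

View pics/h1.png

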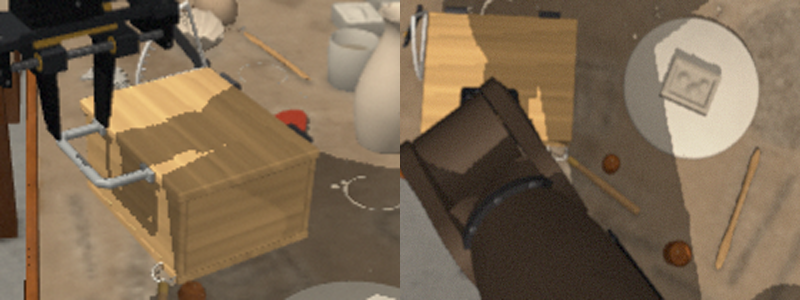

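The mould lies flat on the bat, and the fingers are centred over the bar: after lowering, their midpoint falls at about (80,161) in the left crop, on the bar's middle. I'll go down and grip.

{"name": "apply_moves", "arguments": {"series": [[[0, 0, 0], [0.003, 0.001, 0.03], 0.47], [[0, 0, 0], [0.003, 0.001, 0.065], 0.47], [[0, 0, 0], [0.003, 0.001, 0.092], 0.47], [[0, 0, 0], [0.003, 0.001, 0.092], 0.47], [[0, 0, 0], [0.003, 0.001, 0.092], 0.2]]}}

```text
clock: 9.15
position: [0.4354, 0.3776, 0.0932]
tool_rot: [[0.07, 0.998, 0.002], [0.998, -0.07, 0.001], [0.001, 0.001, -1.0]]
contact_force: [0.0, 0.4, 0.6]
width: 0.429
grasp_force: 0.0
```

{"name": "apply_moves", "arguments": {"series": [[[0, 0, 0], [0, 0, 0], 0], [[0, 0, 0], [0, 0, 0], 0], [[0, 0, 0], [0, 0, 0], 0], [[0, 0, 0], [0, 0, 0], 0], [[0, 0, 0], [0, 0, 0], 0]], "newtons": 25}}

```text
clock: 9.65
position: [0.4344, 0.3773, 0.0919]
tool_rot: [[0.07, 0.998, -0.001], [0.998, -0.07, 0.0], [0.0, -0.001, -1.0]]
contact_force: [-4.5, -0.0, 4.6]
width: 0.098
grasp_force: 25.0
```

```bash
python3 go.py .433 .377 .087 -4
```

```text
turn [-0.0002 -0.      0.0001] shift [-0.0007 -0.0022  0.0082] pos [0.4344 0.3773 0.0919] w 0.098 F [-4.5 -0.   4.6] g 25.0 t 9.65
```

{"name": "apply_moves", "arguments": {"series": [[[0, 0, 0], [0, 0.002, -0.036], 0], [[0, 0, 0], [0, 0.007, -0.071], 0], [[0, 0, 0], [0, 0.016, -0.105], 0], [[0, 0, 0], [0, 0.028, -0.139], 0], [[0, 0, 0], [0, 0.044, -0.171], 0]]}}

```text
clock: 10.15
position: [0.4595, 0.3751, 0.1947]
tool_rot: [[0.069, 0.998, -0.004], [0.998, -0.069, -0.001], [-0.001, -0.004, -1.0]]
contact_force: [-5.9, 0.6, 0.5]
width: 0.098
grasp_force: 25.0
```

{"name": "apply_moves", "arguments": {"series": [[[0, 0, 0], [0, 0.019, -0.03], 0], [[0, 0, 0], [0, 0.04, -0.059], 0], [[0, 0, 0], [0, 0.065, -0.085], 0], [[0, 0, 0], [0, 0.091, -0.108], 0], [[0, 0, 0], [0, 0.105, -0.119], 0]]}}

```text
clock: 10.65
position: [0.5231, 0.3706, 0.2682]
tool_rot: [[0.069, 0.998, -0.002], [0.998, -0.069, -0.0], [-0.0, -0.002, -1.0]]
contact_force: [-11.5, -5.8, 12.3]
width: 0.098
grasp_force: 25.0
```

{"name": "apply_moves", "arguments": {"series": [[[0, 0, 0], [0, 0, 0], 0], [[0, 0, 0], [0, 0, 0], 0], [[0, 0, 0], [0, 0, 0], 0], [[0, 0, 0], [0, 0, 0], 0], [[0, 0, 0], [0, 0, 0], 0]]}}

```text
clock: 11.15
position: [0.5222, 0.3706, 0.2674]
tool_rot: [[0.069, 0.998, -0.002], [0.998, -0.069, -0.001], [-0.001, -0.002, -1.0]]
contact_force: [-13.4, -5.4, 16.9]
width: 0.093
grasp_force: 25.0
```

```bash
python3 - <<'E'
from plant import imaging,nets,r
from h import *
s=r.state();print(s["position"],s["contact_force"],s["grasp_force"],s["width"])
S=imaging.get_image("scene");T=imaging.get_image("top")
np.save("pics/ST.npy",np.array([{k:v for k,v in S.items()},T],dtype=object),allow_pickle=True)
a=S["image"][60:240,240:420]; b=T["image"][130:240,185:340]
c=np.vstack([cv2.resize(a,(600,600),interpolation=2)]);cv2.imwrite("pics/l1.png",c[...,::-1])
cv2.imwrite("pics/l2.png",cv2.resize(b,(775,550),interpolation=2)[...,::-1])
E
```

```text
[0.52216163 0.37057939 0.26739088] [-13.42757887  -5.41937664  16.87234168] 25.007193982601166 0.09335241117100539
```

View pics/l1.png

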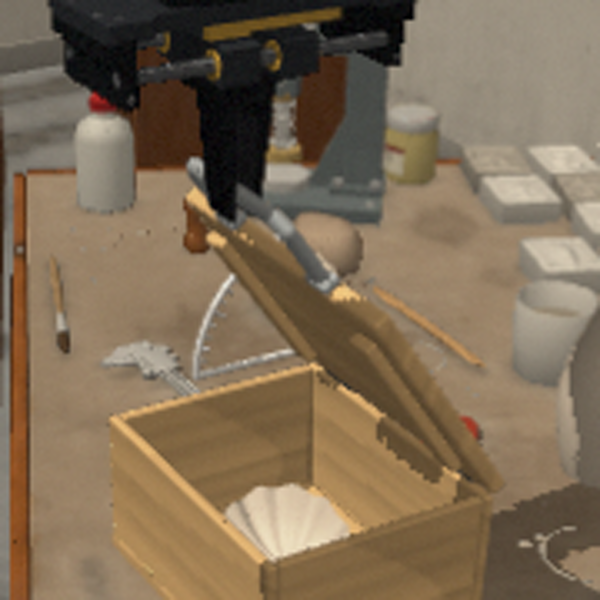

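The lid is up with the bar firmly held and the dish is untouched. I'll fit the index angle from both early pictures and overlay the model on the current ones.

```bash
python3 - <<'E'
from h import *
S,T=np.load("pics/ST.npy",allow_pickle=True)
y=np.radians(-4);x=np.array([np.cos(y),np.sin(y),0]);yy=np.array([-x[1],x[0],0]);z=np.array([0,0,1.])
h0=np.array([.647,.3622,.106])
def arm(v,s): return h0+x*v[2]+yy*v[1]+z*v[3]+np.outer(np.atleast_1d(s),-np.cos(v[0])*x+np.sin(v[0])*z)
obs=[(S,(306.6,132.3)),(S,(319.6,148.9)),(S,(329.7,162.6)),(T,(203.1,180.7)),(T,(213.5,155.4))]
def f(v):
    e=[proj(c,arm(v,s))[0]-o for (c,o),s in zip(obs,[.11,v[4],v[5],.11,v[6]])]
    return np.r_[np.ravel(e),np.array(v[1:4]-[.116,0,0])/[.004,.002,.002]]
q=least_squares(f,[.95,.116,0,0,.06,.03,0]);print(q.x.round(4),f(q.x).round(2))
print("sd",np.sqrt(np.linalg.pinv(q.jac.T@q.jac)[0,0]))
for a in(.88,.95,1.02):
  u=-np.cos(a)*x+np.sin(a)*z;n=np.sin(a)*x+np.cos(a)*z
  P=[h0+u*r+yy*w+n*.006 for r,w in((.164,.104),(.164,-.104),(0,-.104))]+[h0+u*.214]
  print(a,((proj(S,P)-[240,60])*3.333).round(0).tolist(),((proj(T,P)-[185,130])*5).round(0).tolist())
im=S["image"][60:240,240:420].copy();im=cv2.resize(im,(600,600),interpolation=2)
for a,col in((.88,(255,0,0)),(.95,(0,255,0)),(1.02,(0,0,255))):
  u=-np.cos(a)*x+np.sin(a)*z;n=np.sin(a)*x+np.cos(a)*z
  P=[h0+u*r+yy*w+n*.006 for r,w in((0,.104),(.164,.104),(.164,-.104),(0,-.104))]
  cv2.polylines(im,[((proj(S,P)-[240,60]+.5)*3.333).astype(int).reshape(-1,1,2)],True,col,1)
cv2.imwrite("pics/l3.png",im[...,::-1])
E
```

```text
[ 9.310e-01  1.166e-01  9.000e-04 -9.000e-04  4.950e-02 -5.000e-04
 -9.600e-03] [-1.08 -0.52 -0.18  0.15  0.37 -0.3  -0.05 -0.42  0.78  0.36  0.15  0.47
 -0.46]
sd 0.018763260571458378
0.88 [[179.0, 192.0], [372.0, 323.0], [504.0, 479.0], [212.0, 205.0]] [[97.0, 324.0], [684.0, 349.0], [693.0, 149.0], [375.0, 423.0]]
0.95 [[193.0, 179.0], [388.0, 308.0], [504.0, 479.0], [231.0, 185.0]] [[95.0, 294.0], [685.0, 319.0], [693.0, 148.0], [374.0, 384.0]]
1.02 [[206.0, 166.0], [404.0, 293.0], [505.0, 480.0], [251.0, 167.0]] [[94.0, 264.0], [686.0, 288.0], [693.0, 148.0], [374.0, 343.0]]
```

View pics/l3.png

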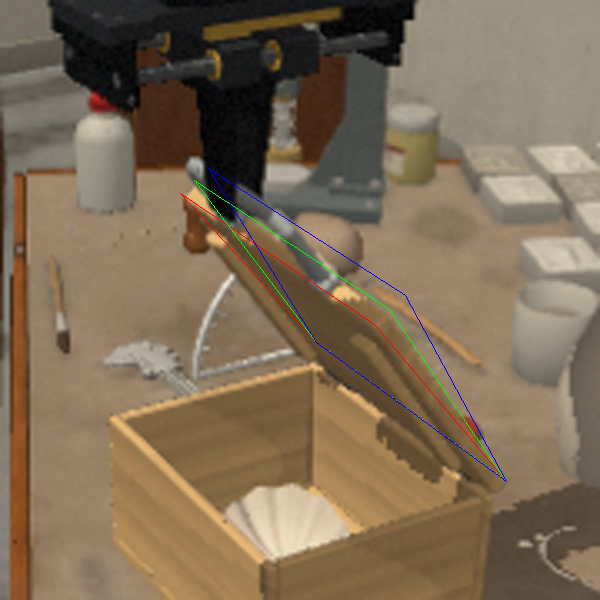

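The lid, at its visible corners (385,318) and (188,190), matches about 0.95 rad once the small picture offset at the hinge is allowed for. The index arm fits 0.93 ± 0.02. I'll make a small 4 mm correction back towards the robot, which also relieves the side force.

{"name": "apply_moves", "arguments": {"series": [[[0, 0, 0], [0, -0.002, 0], 0], [[0, 0, 0], [0, -0.004, 0], 0], [[0, 0, 0], [0, -0.006, 0], 0], [[0, 0, 0], [0, -0.006, 0], 0], [[0, 0, 0], [0, -0.006, 0], 0]]}}

```text
clock: 11.75
position: [0.5198, 0.3707, 0.2658]
tool_rot: [[0.069, 0.998, -0.001], [0.998, -0.069, -0.001], [-0.001, -0.001, -1.0]]
contact_force: [-5.8, -3.9, 4.5]
width: 0.098
grasp_force: 25.0
```

{"name": "apply_moves", "arguments": {"series": [[[0, 0, 0], [0, 0, 0], 0], [[0, 0, 0], [0, 0, 0], 0], [[0, 0, 0], [0, 0, 0], 0], [[0, 0, 0], [0, 0, 0], 0], [[0, 0, 0], [0, 0, 0], 0]]}}

```text
clock: 12.25
position: [0.5198, 0.3707, 0.2658]
tool_rot: [[0.069, 0.998, -0.001], [0.998, -0.069, -0.001], [-0.001, -0.001, -1.0]]
contact_force: [-5.1, -4.7, 4.3]
width: 0.095
grasp_force: 25.0
```

```bash
python3 -c "
from plant import order
print(order.sign_off())"
```

```text
the job is handed in; nothing more can be done
None
```

The mould lies flat on the bat, and I handed the job in with the gripper holding the lid still at about 0.935 rad; the index arm measures 0.93 ± 0.02 rad and the limit is 0.09, but the hand-in returned no verdict.

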